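# Find and release the latched outlet key

## Robot

A 6-joint arm with a two-finger parallel gripper is mounted at the origin on a cart in front of the work surface, level with it; the furniture and walls round the work are solid. World frame = base frame: x ahead of the robot, y to its left, z up, the work surface at z = 0. Lengths are in m, angles in rad, forces in N, time in s.
With the tool pointing down it reaches from about 0.35 to 0.975 m from the base axis. Payload 4.9 kg.
Tool frame: the origin (TCP) lies between the finger pads; the fingertips stand 8 mm ahead of it and the grasp point (between the pads) lies 11 mm behind it; y points along the fingers, z is the direction in which the jaws open and shut, and the axes are right-handed (so a half turn about y gives the same grasp; the last joint's range is limited). The gripper opens to 85 mm and grips with 20 to 120 N. Pads are 22 mm wide; open, the fingers measure 114 mm over their backs; the gripper's body (76 mm by 85 mm) begins 54 mm behind the grasp point. The pads swing forward as they close: fully open they stand 13 mm farther back than shut.
Start: joints at [1.208, 0.053, 1.613, -0, 1.476, -0.119], TCP at [0.151, 0.607, 0.239] pointing down, gripper open.
Joint ranges: [-3.01, 3.01], [-1.01, 2.22], [0.06, 2.58], [-1.02, 4.17], [0.09, 2.62], [-3.14, 3.14]. Speed limits (rad/s): [2.57, 2.57, 3.14, 3.14, 3.14, 3.14].

## Interface

Orientations are given as a 3x3 rotation matrix whose columns are the frame's x, y, z axes.
In Python, from workcell import ctrl, eyes gives the robot as it stands.
- The arm moves only by the tool carry_out, never from a script. Its argument "targets" is a list of rows, each a list of 7 numbers: the opening, from 0 (shut) to 1 (fully open), then the shift along the tool's x, y, z in m, then the turn, a rotation vector about the tool's x, y, z in rad. In form: [[gripper, tx, ty, tz, wx, wy, wz], ...]. A call has 1 to 12 rows; each row shifts and turns the commanded pose from where the row before left it, along the tool's axes as they then stand; what a row does not reach is not made up. A row lasts 1/12 s, in which the tool goes at most 41.7 mm and 7.16 degrees, less where a joint would pass 70% of its speed; a pose out of reach is approached as far as the arm can. A call is refused whole if a number of a shift passes 0.0417 or a number of a turn 0.125, either way. A call with a gripper value outside its range is refused whole. The fingers move at their own pace and stop on an object; "squeeze" is the grip in N (left out, the last holds). Time passes only in rows, so rows that do not move let the fingers close. It gives the time, the measured TCP pose, the force and the opening at its end, in the units of the state.
- ctrl.sense(): the state, without advancing time (a new reading comes with each control period).
- eyes.camera(name): name is "scene" or "top"; returns the picture (480x640x3 uint8, red, green, blue); there is no depth.
- eyes.get_calibration(name): a dict with "fx", "fy", "cx", "cy" (pixels), "dist" ([k1, k2, p1, p2, k3] as OpenCV has them; the pictures are not rectified), "R" (3x3) and "t" (3): a world point X has camera coordinates R X + t. Camera axes: x right, y down, z forward; pixel columns grow to the right and rows downward; lengths in m; the calibration is good to about 2 mm. A picture is of the moment at which its call begins. get_calibration takes no time and is no camera call.
- ctrl.finish_job(): hands the job in, once; it reports no verdict.
The state is a dict: "clock": time; "q": joint angles; "joint_vel": joint speeds; "tau": joint torques, N m; "ee_pos": TCP position; "tool_rot": TCP orientation; "force": force on the tool from outside, world axes, zero at the start; "ft_torque": the same for the moment, N m; "opening": finger opening in m.
Only numpy, scipy, OpenCV 4.12 (cv2) and the standard library are available. Lean on these libraries where they do the work, as an engineer would, in place of code of your own. Each camera call takes 0.05 s, during which the arm holds its last target. There are 200 camera calls.

## Task

One of the four bench outlets was left on: one of the four identical yellow keys on the switch box sits over a switch that is latched down. With a fingertip tap all four keys lightly, one after the other from left to right as seen from the robot, to feel which one it is (it sinks softly a few millimetres before it meets anything, the others resist at once); after that press that key firmly down until its switch lets go and the indicator turns from red to green, and take the finger away. Do not press an unlatched key down, do not hammer the keys, and neither pick up nor push the other things on the bench.

Things in the scene. Friction and masses are not known exactly. Their poses are not given: they have to be found in the camera images.
- switch_box: grey switch box, aluminium top, 84 (x) by 275 (y) by 45 mm tall, screwed to the worktop. Origin: on the worktop, midway between keys 2 and 3; x points away from the robot, y left along the key row (yaw within about 0.3 rad), z up. Four identical keys 50 mm apart at y = +75, +25, -25, -75 mm; a black indicator, 48 mm long, 7 mm high, on top at y = +131 mm.
- key_1: yellow key, leftmost as seen from the robot. Origin: centre of the cap's top face, 60 mm above the worktop (15 mm above the box) when untouched; axes as the box's. All four keys are alike. Cap 30 x 36 mm. Goes straight down, 10 mm to its stop; the cap always springs back to 60 mm, so all four look alike, latched or not.
- key_2: yellow key, second from the left as seen from the robot. Origin: centre of the cap's top face, 60 mm above the worktop (15 mm above the box) when untouched; axes as the box's. All four keys are alike. Any key over an unlatched switch resists at once: about 4 N before it gives, then 0.6 N per mm. More than 7.5 mm down (about 8.5 N) it is switched, which is wrong.
- key_3: yellow key, third from the left as seen from the robot. Origin: centre of the cap's top face, 60 mm above the worktop (15 mm above the box) when untouched; axes as the box's. All four keys are alike. The key over the latched switch sinks easily for 5 mm (0.5 rising to 1 N), then meets a firm stop that gives only from about 7 N.
- key_4: yellow key, rightmost as seen from the robot. Origin: centre of the cap's top face, 60 mm above the worktop (15 mm above the box) when untouched; axes as the box's. All four keys are alike. Pressed on from the firm stop to 8.5 or 9 mm deep (9 to 11 N in all), the latched switch lets go; that first press ends at a hard stop at 9 mm.
- flag (a joint): indicator strip behind three windows left of the keys, in m. 0: windows red, a switch is latched. It moves as the latched key is pressed deeper than 5 mm (about 1.7 mm per mm) and reads 0.0055 to 0.0068 (windows green) once the switch has let go; it then stays there. It cannot be reached by hand.
- pencil: red pencil lying in front of the box; a bystander, to be left where it is. Origin: centre of its underside.
- solder_reel: white reel of solder wire, 54 mm across, 41 mm tall, standing near the right end of the box; a bystander, to be left where it is. Origin: centre of its underside.
- pliers: pliers with red handles, 166 x 54 x 11 mm, lying past the left end of the box; a bystander, to be left where it is. Origin: centre of its underside.
- tape_measure: yellow tape measure, 36 x 72 x 65 mm, standing to the right behind the box; a bystander, to be left where it is. Origin: centre of its underside.
- tape_roll: roll of masking tape, 92 mm across, 24 mm tall, lying to the right; a bystander, to be left where it is. Origin: centre of its underside.

How it is judged:
On the way, in this order (a step that is already met when the one before it is completed fails the run):
1. a fingertip taps key 1 of the row (leftmost) (contact force between key_1 and the fingers above 0.3 N), for 0.02 s.
2. a fingertip taps key 2 of the row (second from the left) (contact force between key_2 and the fingers above 0.3 N), for 0.02 s.
3. a fingertip taps key 3 of the row (third from the left) (contact force between key_3 and the fingers above 0.3 N), for 0.02 s.
4. a fingertip taps key 4 of the row (rightmost) (contact force between key_4 and the fingers above 0.3 N), for 0.02 s.
5. the latched key is pressed until the flag has moved to green (value of joint flag above 0.0045 m), for 0.05 s.
At the end, for the whole second after the job is handed in: the indicator stands at green (flag beyond 4.5 mm) and all four keys are back up (within 1.5 mm of their rest height) (value of joint flag above 0.0045 m and z of each of key_1, key_2, key_3, key_4 in the frame of switch_box above 0.0585 m); the robot touches nothing.
It fails at once if a key over an unlatched switch is pressed down more than 7.5 mm (the flag does not move with it) (z of any of key_1, key_2, key_3, key_4 in the frame of switch_box below 0.0525 m and value of joint flag below 0.001 m).
It fails at once if a key is hit or pressed with more than 60 N (contact force between any of key_1, key_2, key_3, key_4 and the fingers above 60 N).
It fails at once if a bystander is shifted more than 15 mm or lifted (distance of any of pencil, solder_reel, pliers, tape_measure, tape_roll from where it was at the start of the episode above 0.015 m).
It also fails if it takes over 64 s, if anything falls off the work surface, if the arm or the gripper's body presses on something with over 40 N, if the wrist force passes 120 N, or if a joint passes its speed limit or range.

## Working session

There is one attempt and no reset: what is moved stays moved. The work goes in short steps, Python scripts to look and compute and a tool call to move; the robot and the scene stay as the last step left them, time stands still between calls to the robot, and variables do not carry over. Pictures are saved under pics/ and viewed, about 8 in all and at most 12, crops included, and the job is handed in when it is done.

Besides the shell and the picture viewer there is one more tool, called after "Call:" in YAML: its name, and indented under it one key for each argument. carry_out: Moves the arm, as the interface text tells. Its arguments: {"type":"object","properties":{"targets":{"type":"array"},"squeeze":{"type":"number"}},"required":["targets"]}

```bash
mkdir -p pics; ls; python3 - <<'E'
from workcell import ctrl, eyes
import cv2
for n in ("top","scene"):
    cv2.imwrite(f"pics/{n}0.png", eyes.camera(n)[:,:,::-1])
    c=eyes.get_calibration(n); print(n,c)
s=ctrl.sense(); print(s)
E
```

```text
pics
top {'fx': 441.7932034244578, 'fy': 441.7932034244578, 'cx': 318.4596659306103, 'cy': 241.7284771893899, 'dist': array([-0.04912477,  0.        ,  0.        ,  0.        ,  0.        ]), 'R': array([[ 0.00745103, -0.99994456, -0.0074405 ],
       [-0.99541572, -0.00670737, -0.09540727],
       [ 0.09535207,  0.00811727, -0.99541051]]), 't': array([-0.01859075,  0.536695  ,  0.97256179])}
scene {'fx': 501.5897538291683, 'fy': 501.5897538291683, 'cx': 317.85541644700885, 'cy': 242.52224733066447, 'dist': array([-0.02400138,  0.        ,  0.        ,  0.        ,  0.        ]), 'R': array([[ 0.89390924, -0.44775755, -0.0209631 ],
       [-0.30801674, -0.57960739, -0.75444083],
       [ 0.32565621,  0.68085861, -0.65603322]]), 't': array([-0.49487546,  0.22295333,  0.982073  ])}
{'clock': 0.1, 'q': array([ 1.20797364e+00,  5.33081103e-02,  1.61416174e+00, -1.23078372e-05,
        1.47599725e+00, -1.19006761e-01]), 'joint_vel': array([-2.11309376e-04, -3.52711399e-04, -3.20422553e-03, -2.46115652e-03,
        1.07759482e-05, -7.69597483e-04]), 'tau': array([ 6.02839846e-04, -3.94902062e+01, -3.71362281e+01, -1.12202838e-04,
        3.89685243e-03, -1.32000565e-05]), 'ee_pos': array([0.15068984, 0.60599489, 0.23817222]), 'tool_rot': array([[ 9.70424065e-01, -6.53812787e-04,  2.41405689e-01],
       [-2.41406482e-01, -1.75676452e-03,  9.70422498e-01],
       [-2.10381688e-04, -9.99998243e-01, -1.86264121e-03]]), 'force': array([-0.19679553, -0.33152608, -0.45936579]), 'ft_torque': array([-0.05561476,  0.01956267,  0.00092689]), 'opening': 0.08518514782189048}
```

View pics/top0.png

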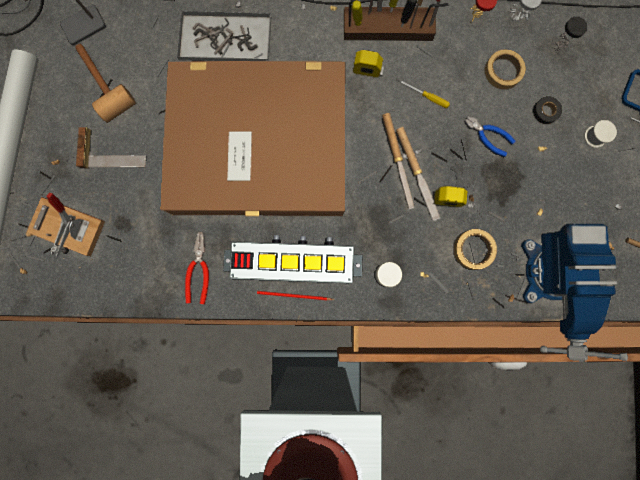

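View pics/scene0.png

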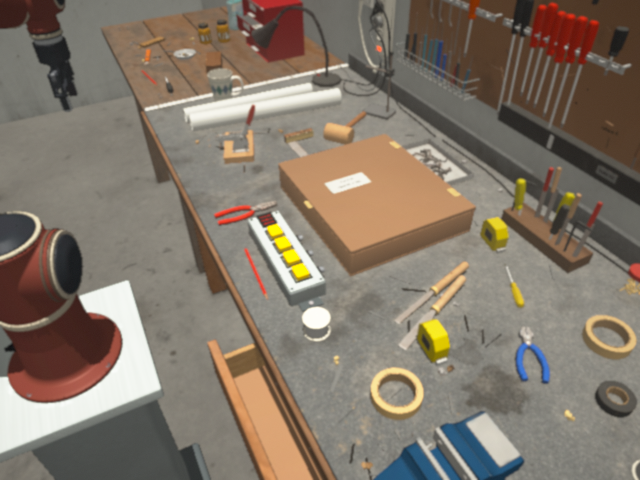

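The top view shows the box with keys at about (268,261), (290,262), (313,263) and (336,264). The indicator is red at (242,260), with the pencil in front at (295,295), the pliers on the left and the reel at (389,274). The scene view agrees, and the arm is clear of the box on the left.

```bash
cat > h.py <<'E'
from workcell import ctrl, eyes
import cv2, numpy as np
def K(c): return np.array([[c['fx'],0,c['cx']],[0,c['fy'],c['cy']],[0,0,1]])
def toworld(name,uv,z):
    c=eyes.get_calibration(name)
    p=cv2.undistortPoints(np.array(uv,float).reshape(-1,1,2),K(c),c['dist']).reshape(-1,2)
    d=np.c_[p,np.ones(len(p))]@c['R']; o=-c['R'].T@c['t']
    return o+d*((z-o[2])/d[:,2])[:,None]
def caps(name,box):
    im=eyes.camera(name); u0,v0,u1,v1=box
    h=cv2.cvtColor(im[v0:v1,u0:u1],cv2.COLOR_RGB2HSV)
    m=cv2.inRange(h,(22,150,120),(38,255,255))
    n,_,st,ce=cv2.connectedComponentsWithStats(m)
    r=[(ce[i]+[u0,v0],st[i]) for i in range(1,n) if st[i][4]>40]
    return im,r
E
python3 - <<'E'
from h import *
for n,b in (("top",(225,235,360,290)),("scene",(245,205,330,300))):
    im,r=caps(n,b); uv=sorted([c for c,_ in r],key=lambda c:c[0])
    print(n,np.round(uv,1),[s[2:] for _,s in r]); w=toworld(n,uv,.06); print(w.round(4))
    d=w[0]-w[-1]; print('yaw',np.arctan2(-d[0],d[1]),np.linalg.norm(d)/3, w.mean(0))
E
```

```text
top [[266.6 260.5]
 [289.5 261.5]
 [312.6 262.5]
 [335.4 263.4]] [array([ 17,  14, 222], dtype=int32), array([ 16,  14, 221], dtype=int32), array([ 16,  14, 215], dtype=int32), array([ 17,  14, 212], dtype=int32)]
[[ 0.4917  0.0974  0.06  ]
 [ 0.4899  0.0476  0.06  ]
 [ 0.4882 -0.0028  0.06  ]
 [ 0.4866 -0.0523  0.06  ]]
yaw -0.033856600313359686 0.04991894598631282 [0.48908286 0.02248229 0.06      ]
scene [[287.6 252. ]] [array([ 43,  58, 788], dtype=int32)]
[[0.4863 0.0122 0.06  ]]
yaw -0.0 0.0 [0.48628199 0.01216281 0.06      ]
```

Call:
carry_out:
  targets:
    - [0,0,0,0,0,-0.105,0]
    - [0,0,0,0,0,-0.105,0]
    - [0,0.012,0,-0.016,0,0,0]
    - [0,0.022,0,-0.031,0,0,0]
    - [0,0.022,0,-0.031,0,0,0]
    - [0,0.022,0,-0.031,0,0,0]
    - [0,0.022,0,-0.031,0,0,0]
    - [0,0.022,0,-0.031,0,0,0]
    - [0,0.022,0,-0.031,0,0,0]
    - [0,0.022,0,-0.031,0,0,0]
    - [0,0.022,0,-0.031,0,0,0]
    - [0,0.022,0,-0.031,0,0,0]
  squeeze: 20

```text
clock: 1.2
ee_pos: [0.3512, 0.3029, 0.2392]
tool_rot: [[0.999, 0.0, 0.033], [-0.033, 0.0, 0.999], [0.0, -1.0, 0.0]]
force: [0.4, 0.3, -0.1]
opening: 0.0
```

Call:
carry_out:
  targets:
    - [0,0.021,0,-0.0287,0,0,0]
    - [0,0.021,0,-0.0287,0,0,0]
    - [0,0.021,0,-0.0287,0,0,0]
    - [0,0.021,0,-0.0287,0,0,0]
    - [0,0.021,0,-0.0287,0,0,0]
    - [0,0.021,0.01,-0.0287,0,0,0]
    - [0,0.021,0.02,-0.0287,0,0,0]
    - [0,0,0.035,0,0,0,0]
    - [0,0,0.03,0,0,0,0]
    - [0,0,0.014,0,0,0,0]
    - [0,0,0,0,0,0,0]
    - [0,0,0,0,0,0,0]

```text
clock: 2.2
ee_pos: [0.4903, 0.0987, 0.1296]
tool_rot: [[0.999, -0.002, 0.034], [-0.034, -0.0, 0.999], [-0.002, -1.0, -0.0]]
force: [0.3, -0.8, 0.8]
opening: 0.0002
```

```bash
python3 - <<'E'
from h import *
a=eyes.camera("top")[180:320,200:400]; b=eyes.camera("scene")[150:330,200:380]
a=cv2.resize(a,None,fx=3,fy=3,interpolation=2)
cv2.imwrite("pics/t1.png",a[:,:,::-1]); cv2.imwrite("pics/s1.png",cv2.resize(b,None,fx=3.3,fy=3.3,interpolation=2)[:,:,::-1])
s=ctrl.sense(); print(s['ee_pos'],s['force'])
E
```

```text
[0.49199626 0.0990242  0.13211802] [ 0.22502858 -0.20745773  0.41697183]
```

View pics/s1.png

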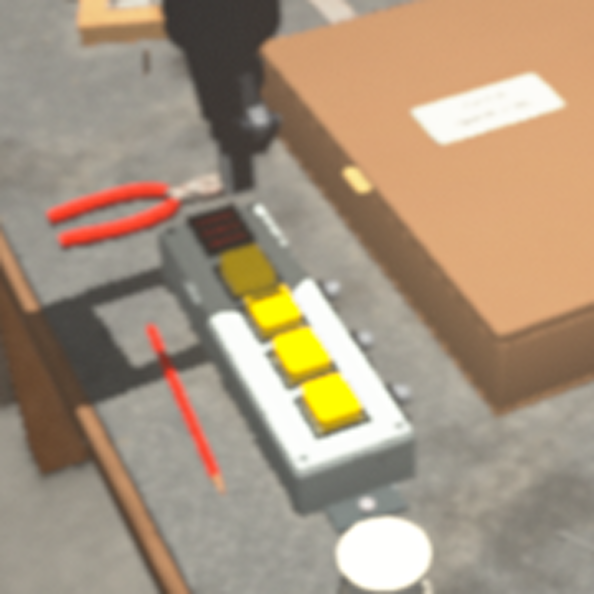

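The scene crop shows the shut fingertips at crop (238,188), that is about image (272,207), above key 1 at (248,268) crop. I'll check this against the projection.

```bash
python3 - <<'E'
from h import *
c=eyes.get_calibration("scene")
P=np.array([[.4915,.098,.1225],[.4917,.0974,.06],[.4899,.0476,.06],[.4882,-.0028,.06],[.4866,-.0523,.06]])
p,_=cv2.projectPoints(P,cv2.Rodrigues(c['R'])[0],c['t'],K(c),c['dist'])
print(((p[:,0]-[200,150])*3.3).round(0))
z=[]
for i in range(4):
    eyes.camera("top"); s=ctrl.sense(); z.append(np.r_[s['ee_pos'],s['force']])
print(np.round(z,4))
E
```

```text
[[239. 191.]
 [247. 263.]
 [273. 304.]
 [301. 349.]
 [330. 396.]]
[[ 0.4922  0.0991  0.1325  0.8688  0.2343  0.5776]
 [ 0.4922  0.0991  0.1325  0.0868 -0.1576 -0.0797]
 [ 0.4921  0.0991  0.1324  0.8165  0.6933 -0.1813]
 [ 0.4919  0.099   0.1321 -0.0415  0.1064 -0.3138]]
```

View pics/t1.png

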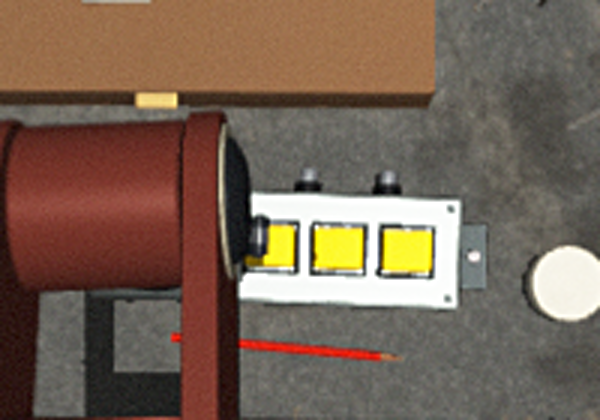

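The top crop shows the wrist over key 1 with keys 2–4 free at (275,247), (338,248) and (406,251), and the projection agrees within a few pixels. Next I go down to about 8 mm above the cap.

Call:
carry_out:
  targets:
    - [0,0,0.015,-0.0015,0,0,0]
    - [0,0,0.015,0,0,0,0]
    - [0,0,0.012,0,0,0,0]
    - [0,0,0.009,0,0,0,0]
    - [0,0,0.004,0,0,0,0]
    - [0,0,0,0,0,0,0]
    - [0,0,0,0,0,0,0]
    - [0,0,0,0,0,0,0]

```text
clock: 3.17
ee_pos: [0.4915, 0.0974, 0.0761]
tool_rot: [[0.999, 0.001, 0.034], [-0.034, 0.0, 0.999], [0.001, -1.0, 0.0]]
force: [0.2, -0.3, 0.8]
opening: 0.0002
```

Call:
carry_out:
  targets:
    - [0,0,0.0015,0,0,0,0]
    - [0,0,0.0015,0,0,0,0]
    - [0,0,0.001,0,0,0,0]
    - [0,0,0,0,0,0,0]
    - [0,0,0,0,0,0,0]

```text
clock: 3.58
ee_pos: [0.4908, 0.0973, 0.0713]
tool_rot: [[0.999, -0.0, 0.034], [-0.034, -0.0, 0.999], [-0.0, -1.0, -0.0]]
force: [-0.5, 0.1, 0.8]
opening: -0.0
```

Call:
carry_out:
  targets:
    - [0,0,0.001,0,0,0,0]
    - [0,0,0.001,0,0,0,0]
    - [0,0,0,0,0,0,0]
    - [0,0,0,0,0,0,0]

```text
clock: 3.92
ee_pos: [0.4908, 0.0973, 0.0692]
tool_rot: [[0.999, -0.0, 0.034], [-0.034, -0.0, 0.999], [-0.0, -1.0, -0.0]]
force: [-0.5, -0.4, 0.8]
opening: -0.0
```

Call:
carry_out:
  targets:
    - [0,0,0.001,0,0,0,0]
    - [0,0,0,0,0,0,0]
    - [0,0,0,0,0,0,0]

```text
clock: 4.17
ee_pos: [0.4908, 0.0973, 0.0682]
tool_rot: [[0.999, -0.0, 0.034], [-0.034, -0.0, 0.999], [-0.0, -1.0, -0.0]]
force: [-0.5, 0.4, 0.1]
opening: -0.0001
```

Call:
carry_out:
  targets:
    - [0,0,0.001,0,0,0,0]
    - [0,0,0,0,0,0,0]
    - [0,0,0,0,0,0,0]

```text
clock: 4.42
ee_pos: [0.491, 0.0973, 0.0677]
tool_rot: [[0.999, 0.0, 0.034], [-0.034, -0.0, 0.999], [0.0, -1.0, -0.0]]
force: [-0.7, 0.0, 4.0]
opening: -0.0
```

Key 1 resists at once, with 4 N at the contact height, so it is unlatched. Next is key 2.

Call:
carry_out:
  targets:
    - [0,0,-0.006,0,0,0,0]
    - [0,0,-0.007,0,0,0,0]
    - [0,0,0,-0.012,0,0,0]
    - [0,0,0,-0.014,0,0,0]
    - [0,0,0,-0.014,0,0,0]
    - [0,0,0,-0.01,0,0,0]
    - [0,0,0.004,0,0,0,0]
    - [0,0,0.004,0,0,0,0]
    - [0,0,0.002,0,0,0,0]
    - [0,0,0,0,0,0,0]
    - [0,0,0,0,0,0,0]

```text
clock: 5.33
ee_pos: [0.4888, 0.0478, 0.0698]
tool_rot: [[0.999, -0.001, 0.033], [-0.033, 0.0, 0.999], [-0.001, -1.0, 0.0]]
force: [0.5, -0.3, 0.2]
opening: 0.0002
```

Call:
carry_out:
  targets:
    - [0,0,0.001,0,0,0,0]
    - [0,0,0.001,0,0,0,0]
    - [0,0,0,0,0,0,0]
    - [0,0,0,0,0,0,0]

```text
clock: 5.67
ee_pos: [0.4892, 0.0475, 0.0683]
tool_rot: [[0.999, 0.0, 0.033], [-0.033, -0.0, 0.999], [0.0, -1.0, -0.0]]
force: [-0.6, -0.2, -0.5]
opening: -0.0002
```

Call:
carry_out:
  targets:
    - [0,0,0.001,0,0,0,0]
    - [0,0,0,0,0,0,0]
    - [0,0,0,0,0,0,0]

```text
clock: 5.92
ee_pos: [0.4893, 0.0474, 0.0674]
tool_rot: [[0.999, 0.0, 0.034], [-0.034, 0.0, 0.999], [0.0, -1.0, 0.0]]
force: [-0.2, 0.7, 0.6]
opening: -0.0
```

Call:
carry_out:
  targets:
    - [0,0,0.001,0,0,0,0]
    - [0,0,0,0,0,0,0]
    - [0,0,0,0,0,0,0]

```text
clock: 6.17
ee_pos: [0.4893, 0.0473, 0.0663]
tool_rot: [[0.999, 0.0, 0.034], [-0.034, 0.0, 0.999], [0.0, -1.0, 0.0]]
force: [-0.3, 0.0, -0.3]
opening: -0.0001
```

Call:
carry_out:
  targets:
    - [0,0,0.001,0,0,0,0]
    - [0,0,0,0,0,0,0]
    - [0,0,0,0,0,0,0]

```text
clock: 6.42
ee_pos: [0.4892, 0.0473, 0.0653]
tool_rot: [[0.999, 0.0, 0.034], [-0.034, -0.0, 0.999], [0.0, -1.0, -0.0]]
force: [-0.5, -0.1, 0.3]
opening: 0.0002
```

Call:
carry_out:
  targets:
    - [0,0,0.001,0,0,0,0]
    - [0,0,0,0,0,0,0]
    - [0,0,0,0,0,0,0]

```text
clock: 6.67
ee_pos: [0.4892, 0.0473, 0.0643]
tool_rot: [[0.999, -0.0, 0.034], [-0.034, -0.0, 0.999], [-0.0, -1.0, -0.0]]
force: [-0.3, -0.3, 1.1]
opening: -0.0001
```

```bash
python3 - <<'E'
from h import *
z=[]
for i in range(8):
    eyes.camera("scene"); s=ctrl.sense(); z.append(np.r_[s['ee_pos'],s['force']])
print(np.mean(z,0).round(4),np.std(z,0).round(4))
im=eyes.camera("scene")[190:310,230:350]
cv2.imwrite("pics/s2.png",cv2.resize(im,None,fx=5,fy=5,interpolation=2)[:,:,::-1])
E
```

```text
[ 0.4892  0.0473  0.0643  0.4399 -0.251   0.5791] [0.     0.     0.     0.5345 0.386  0.5026]
```

View pics/s2.png

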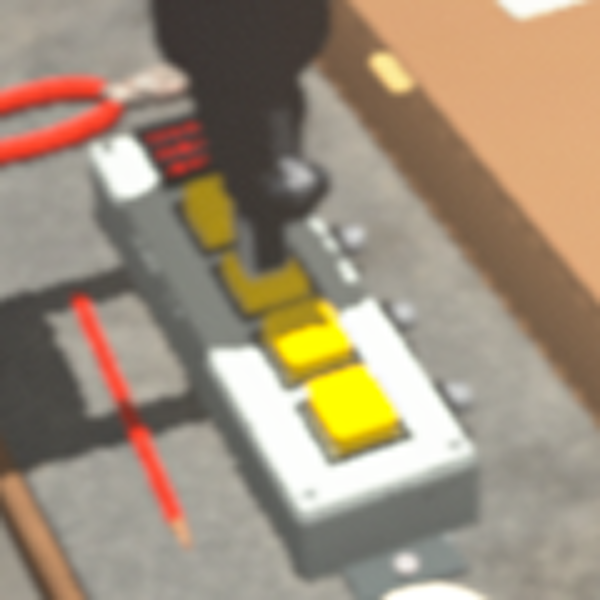

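The crop shows the fingertip on key 2 at (265,265). It has sunk about 4 mm with only about 0.6 N, and the windows are still red, so key 2 looks latched. I'll tap keys 3 and 4 before pressing it.

Call:
carry_out:
  targets:
    - [0,0,-0.008,0,0,0,0]
    - [0,0,-0.008,0,0,0,0]
    - [0,0,0,-0.012,0,0,0]
    - [0,0,0,-0.014,0,0,0]
    - [0,0,0,-0.014,0,0,0]
    - [0,0,0,-0.01,0,0,0]
    - [0,0,0.005,0,0,0,0]
    - [0,0,0.004,0,0,0,0]
    - [0,0,0.002,0,0,0,0]
    - [0,0,0.001,0,0,0,0]
    - [0,0,0,0,0,0,0]
    - [0,0,0,0,0,0,0]

```text
clock: 8.12
ee_pos: [0.4875, -0.0022, 0.0682]
tool_rot: [[0.999, 0.0, 0.033], [-0.033, 0.0, 0.999], [0.0, -1.0, 0.0]]
force: [0.5, -0.3, 0.1]
opening: 0.0003
```

Call:
carry_out:
  targets:
    - [0,0,0.001,0,0,0,0]
    - [0,0,0,0,0,0,0]
    - [0,0,0,0,0,0,0]

```text
clock: 8.37
ee_pos: [0.4877, -0.0023, 0.0677]
tool_rot: [[0.999, 0.0, 0.034], [-0.034, 0.001, 0.999], [0.0, -1.0, 0.001]]
force: [-2.4, 1.3, 2.6]
opening: -0.0001
```

Key 3 resists at once (2.6 N at contact height). Key 4 is next.

Call:
carry_out:
  targets:
    - [0,0,-0.006,0,0,0,0]
    - [0,0,-0.007,0,0,0,0]
    - [0,0,0,-0.012,0,0,0]
    - [0,0,0,-0.014,0,0,0]
    - [0,0,0,-0.014,0,0,0]
    - [0,0,0,-0.01,0,0,0]
    - [0,0,0.005,0,0,0,0]
    - [0,0,0.004,0,0,0,0]
    - [0,0,0.002,0,0,0,0]
    - [0,0,0.001,0,0,0,0]
    - [0,0,0,0,0,0,0]
    - [0,0,0,0,0,0,0]

```text
clock: 9.37
ee_pos: [0.4858, -0.0521, 0.0682]
tool_rot: [[0.999, 0.0, 0.033], [-0.033, 0.0, 0.999], [-0.0, -1.0, 0.0]]
force: [0.2, -0.0, 0.5]
opening: -0.0001
```

Call:
carry_out:
  targets:
    - [0,0,0.001,0,0,0,0]
    - [0,0,0,0,0,0,0]
    - [0,0,0,0,0,0,0]

```text
clock: 9.62
ee_pos: [0.486, -0.0522, 0.0677]
tool_rot: [[0.999, 0.0, 0.034], [-0.034, 0.001, 0.999], [0.0, -1.0, 0.001]]
force: [0.2, 1.6, 3.8]
opening: 0.0
```

Key 4 resists too (3.8 N), so key 2 is the one. I go back to it and press in small steps.

Call:
carry_out:
  targets:
    - [0,0,-0.006,0,0,0,0]
    - [0,0,-0.007,0,0,0,0]
    - [0,0,0,0.015,0,0,0]
    - [0,0,0,0.025,0,0,0]
    - [0,0,0,0.025,0,0,0]
    - [0,0,0,0.02,0,0,0]
    - [0,0,0,0.015,0,0,0]
    - [0,0,0,0,0,0,0]
    - [0,0,0.005,0,0,0,0]
    - [0,0,0.004,0,0,0,0]
    - [0,0,0.002,0,0,0,0]
    - [0,0,0,0,0,0,0]

```text
clock: 10.62
ee_pos: [0.4885, 0.0466, 0.0683]
tool_rot: [[0.999, -0.002, 0.035], [-0.035, -0.0, 0.999], [-0.002, -1.0, -0.0]]
force: [0.7, -0.9, 0.0]
opening: 0.0003
```

Call:
carry_out:
  targets:
    - [0,0,0.001,0,0,0,0]
    - [0,0,0.001,0,0,0,0]
    - [0,0,0.001,0,0,0,0]
    - [0,0,0.001,0,0,0,0]
    - [0,0,0,0,0,0,0]
    - [0,0,0,0,0,0,0]

```text
clock: 11.12
ee_pos: [0.4893, 0.0473, 0.0654]
tool_rot: [[0.999, 0.0, 0.034], [-0.034, -0.0, 0.999], [0.0, -1.0, -0.0]]
force: [-0.6, -0.9, 2.5]
opening: 0.0001
```

Call:
carry_out:
  targets:
    - [0,0,0.001,0,0,0,0]
    - [0,0,0.001,0,0,0,0]
    - [0,0,0,0,0,0,0]
    - [0,0,0,0,0,0,0]

```text
clock: 11.45
ee_pos: [0.4894, 0.0473, 0.0635]
tool_rot: [[0.999, 0.0, 0.034], [-0.034, -0.0, 0.999], [0.0, -1.0, -0.0]]
force: [-0.1, 0.7, 1.1]
opening: -0.0001
```

Call:
carry_out:
  targets:
    - [0,0,0.001,0,0,0,0]
    - [0,0,0.001,0,0,0,0]
    - [0,0,0,0,0,0,0]
    - [0,0,0,0,0,0,0]

```text
clock: 11.78
ee_pos: [0.4894, 0.0473, 0.0622]
tool_rot: [[0.999, -0.0, 0.034], [-0.034, -0.0, 0.999], [-0.0, -1.0, -0.0]]
force: [-2.1, -0.5, 7.5]
opening: -0.0003
```

Call:
carry_out:
  targets:
    - [0,0,0.001,0,0,0,0]
    - [0,0,0.001,0,0,0,0]
    - [0,0,0,0,0,0,0]
    - [0,0,0,0,0,0,0]

```text
clock: 12.12
ee_pos: [0.4894, 0.0473, 0.0604]
tool_rot: [[0.999, -0.0, 0.034], [-0.034, -0.0, 0.999], [-0.0, -1.0, -0.0]]
force: [-3.7, -1.0, 8.2]
opening: -0.0001
```

Call:
carry_out:
  targets:
    - [0,0,0.001,0,0,0,0]
    - [0,0,0,0,0,0,0]
    - [0,0,0,0,0,0,0]

```text
clock: 12.37
ee_pos: [0.4894, 0.0473, 0.0595]
tool_rot: [[0.999, -0.0, 0.034], [-0.034, -0.0, 0.999], [-0.0, -1.0, -0.0]]
force: [-3.0, -0.8, 8.9]
opening: -0.0001
```

Call:
carry_out:
  targets:
    - [0,0,0.001,0,0,0,0]
    - [0,0,0,0,0,0,0]
    - [0,0,0,0,0,0,0]

```text
clock: 12.62
ee_pos: [0.4894, 0.0473, 0.0586]
tool_rot: [[0.999, -0.0, 0.034], [-0.034, -0.0, 0.999], [-0.0, -1.0, -0.0]]
force: [-2.9, -1.4, 9.7]
opening: -0.0001
```

Call:
carry_out:
  targets:
    - [0,0,0.001,0,0,0,0]
    - [0,0,0,0,0,0,0]
    - [0,0,0,0,0,0,0]

```text
clock: 12.87
ee_pos: [0.4895, 0.0473, 0.058]
tool_rot: [[0.999, -0.001, 0.034], [-0.034, -0.0, 0.999], [-0.001, -1.0, -0.0]]
force: [-5.1, -1.0, 11.4]
opening: -0.0001
```

```bash
python3 - <<'E'
from h import *
im=eyes.camera("scene")[190:310,230:350]
cv2.imwrite("pics/s3.png",cv2.resize(im,None,fx=5,fy=5,interpolation=2)[:,:,::-1])
E
```

```text
(no output)
```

View pics/s3.png

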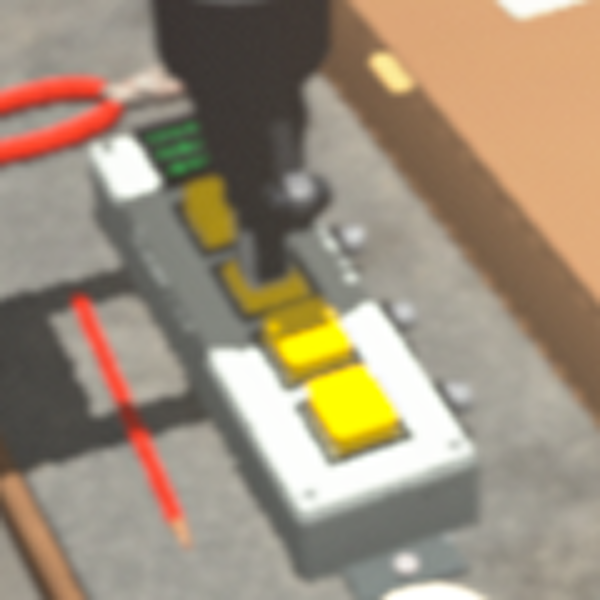

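The windows are green at crop (178,148), but the flag also moves with key depth, so this doesn't yet prove release. One more small step should confirm the hard stop, then I lift and look.

Call:
carry_out:
  targets:
    - [0,0,0.001,0,0,0,0]
    - [0,0,0,0,0,0,0]
    - [0,0,0,0,0,0,0]

```text
clock: 13.17
ee_pos: [0.4895, 0.0473, 0.0579]
tool_rot: [[0.999, -0.001, 0.034], [-0.034, -0.0, 0.999], [-0.001, -1.0, -0.0]]
force: [-8.5, -0.8, 18.4]
opening: -0.0002
```

Call:
carry_out:
  targets:
    - [0,0,-0.005,0,0,0,0]
    - [0,0,-0.01,0,0,0,0]
    - [0,0,-0.015,0,0,0,0]
    - [0,0,-0.02,0,0,0,0]
    - [0,0,-0.02,0,0,0,0]
    - [0,0,-0.02,0,0,0,0]
    - [0,0,0,0,0,0,0]
    - [0,0,0,0,0,0,0]
    - [0,0,0,0,0,0,0]

```text
clock: 13.92
ee_pos: [0.4884, 0.0475, 0.144]
tool_rot: [[0.999, -0.002, 0.034], [-0.034, 0.0, 0.999], [-0.002, -1.0, 0.0]]
force: [-0.7, 0.5, -0.2]
opening: 0.0002
```

```bash
python3 - <<'E'
from h import *
im=eyes.camera("scene")[190:310,230:350]
cv2.imwrite("pics/s4.png",cv2.resize(im,None,fx=5,fy=5,interpolation=2)[:,:,::-1])
E
```

```text
(no output)
```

View pics/s4.png

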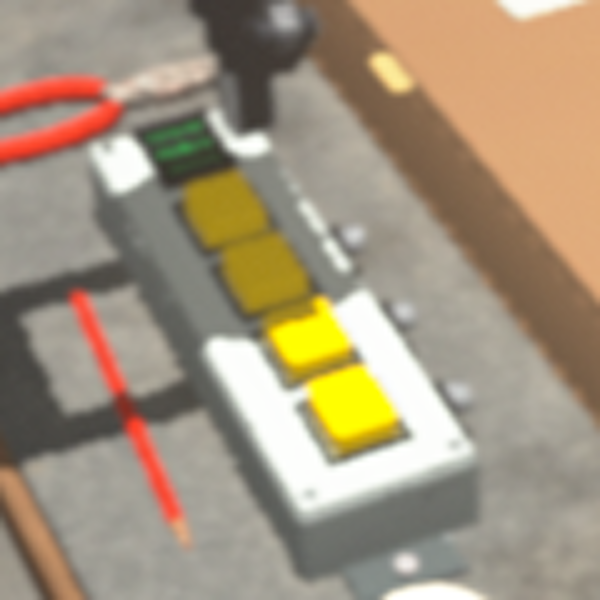

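With the finger lifted clear, the windows stay green at (182,145). All four caps are up and the pencil and pliers haven't moved. I'm handing in.

```bash
python3 -c "
from workcell import ctrl
print(ctrl.finish_job(), ctrl.sense()['clock'])"
```

```text
the job is handed in; nothing more can be done
the job is handed in; nothing more can be done
```

The latched key was key 2. I pressed it until its switch let go, and the indicator went from red to green. I have handed the job in, with no verdict reported.

- **Taps:** I tapped keys 1 to 4 from left to right with the shut fingertips. Keys 1, 3 and 4 resisted at once, at about 4.0, 2.6 and 3.8 N. Key 2 sank about 4 mm at only about 0.6 N, which is little more than the force sensor's noise of about 0.5 N.
- **Press:** Key 2 met its firm stop at about 7.5 N. I pressed it on to the hard stop, where the force rose to 18 N with no further travel. That is well under the 60 N limit.
- **Last checks:** In the last scene picture, with the finger lifted about 76 mm clear, the windows stayed green and all four caps looked level. The pencil and pliers were where they started; the other bystanders were not in that crop, but the arm never went near them. The force reading was back to about zero, and the run took about 14 s of robot time. No check failed or disagreed.

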